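Refill a soap vending channel and lock its rail

TASK

Load the blue refill strip into the empty channel: push the sprung orange follower back with it, then lower it flat behind the front stop so that the spring holds it. Then lift the steel rail by its black knob over the red humps, slide it fully forward over the strip and let it drop home. Let go of everything, and leave the other strips and the things lying around where they are.

Things in the scene. Friction and masses are not known exactly. Their poses are not given: they have to be found in the camera images.
- strip_blue: The strip to load: a rigid white block 130 long (its x) x 36 wide (its y) x 44 high (z), about 0.16 kg, with a blue band low on its sides and five flat blue tablets in a row on top. Origin at the centre of its underside; z up. Both ends are alike: either may go first.
- strip_green: Same strip with green tablets; leave it alone. Origin at the centre of its underside.
- strip_yellow: Same strip with yellow tablets; leave it alone. Origin at the centre of its underside.
- seat (a point): Where the underside centre of the loaded strip belongs, on the floor of the fixed, open-topped channel (floor 8 mm above the table). x points along the channel from front stop to follower and yellow spring housing, z up. In this frame the stop's inner face is at x = -65 and the housing spans x = 85 to 235, 70 wide, 40 high above the floor. Nothing stands over the channel before x = 85.
- stop_top (a point): Top of the inner face of the yellow front stop, a lip 9 mm high above the channel floor, 8 thick, 50 wide. The strip goes straight in: underside 11 to 16 mm over the floor with its tail over the stop, push the follower back along seat's x to 3 to 10 mm past the seat, lower to the floor, let go; the spring then brings it back against the stop. Axes as seat.
- wall_top (a point): Middle of the top edge of the channel's +y side wall. Walls run from x = -65 to 85 in seat's frame; inner width 42 mm up to 8 mm over the floor, then flared outward to about 54 inner and 60 outer width at the top, 17 mm over the floor. Keep the fingertips 18 mm or more above the strip's underside, clear of the walls. Axes as seat.
- follower_face (a point): Centre of the front face of the orange spring follower (38 wide, 32 high, its underside about 1 mm above the channel floor). At rest it lies at x = 33 in the frame of seat, 98 mm from the front stop; with the strip seated at x = 65. Axes as seat.
- follower (a joint): Follower travel in m: 0 at rest, 0.032 with the strip seated, 0.048 at its rear end. Spring force about 3.3 N at rest, growing by 1.1 N per 10 mm.
- rail_grip (a point): Point to grip on the black knob of the steel rail. Knob 22 mm along the channel (x), 20 across (y), 42 high; the point is 18 mm below its top and 23 mm above the rail's top face (rail 34 wide, 5 thick). Axes as seat. In seat's frame it lies at x = 107 with the rail fully open, 35 fully closed, and 76 mm above the channel floor with the rail down.
- strap_top (a point): Top of the dark strap that guides the rail, 20 mm long and 46 wide, 75 mm behind the open knob's centre and 8 mm higher than its grip point. Fixed; axes as seat.
- rail_slide (a joint): Rail travel towards the front stop in m: 0 open, 0.072 at the closed end. While the rail is down, two side ears stand behind red humps 7 mm high and it moves only about 4 mm. Lifted, it slides easily (about 1 N). It drops in front of the humps once past 0.060; there it is locked closed.
- rail_lift (a joint): Lift of the rail in m: 0 down, 0.020 highest. It must be above 0.007 to pass the humps. It weighs 0.2 kg and sinks by itself when let go.
- softener: Blue bottle with a white cap, 70 mm across, 190 high, standing. Origin under its centre. Leave it alone.
- padlock: Brass padlock lying flat, body 48 x 40 x 20 mm, steel shackle to its +x. Origin under the body's centre. Leave it alone.
- mug: White mug, 80 mm across, 90 high. Origin under its centre. Leave it alone.
- driver: Screwdriver lying on the table along its x axis. Leave it alone.
Things that resemble listed ones, but are neither listed nor needed, are in the scene too. What is shaped like the strip_blue but pink is not meant.

How it is judged (in metres and radians):
On the way, in this order (a step that is already met when the one before it is completed fails the run):
1. the blue strip lies seated in the channel, the spring behind it, the rail still open (x of strip_blue in the frame of seat between -0.005 and 0.012 m and y of strip_blue in the frame of seat between -0.006 and 0.006 m and z of strip_blue in the frame of seat below 0.004 m and angle between strip_blue's own z axis and vertical below 0.1 rad and value of joint follower above 0.025 m and value of joint rail_slide below 0.01 m), for 0.2 s.
2. the rail is slid forward over the strip and dropped in front of the humps (value of joint rail_slide above 0.058 m and value of joint rail_lift below 0.003 m), for 0.2 s.
At the end, for the whole second after the job is handed in: The blue strip lies tablets up on the channel floor, within 5 mm of the seat along the channel, 6 mm across and 4 mm in height, pressed on the front stop by the follower (follower travel above 25 mm), at rest; the rail is closed (travel above 58 mm) and down (lift below 3 mm) (all of step 2 and x of strip_blue in the frame of seat between -0.005 and 0.005 m and y of strip_blue in the frame of seat between -0.006 and 0.006 m and z of strip_blue in the frame of seat below 0.004 m and angle between strip_blue's own z axis and vertical below 0.1 rad and value of joint follower above 0.025 m and linear speed of strip_blue below 0.02 m/s); the robot touches nothing.
It fails at once if another strip is moved more than 30 mm (distance of any of strip_green, strip_yellow from where it was at the start of the episode above 0.03 m).
It fails at once if the bottle, padlock, mug or screwdriver is moved more than 50 mm (distance of any of softener, padlock, mug, driver from where it was at the start of the episode above 0.05 m).
It also fails if it takes over 48 s, if anything falls off the work surface, if the arm or the gripper's body presses on something with over 40 N, if the wrist force passes 120 N, or if a joint passes its speed limit or range.

ROBOT

A 6-joint arm with a two-finger parallel gripper is mounted at the origin on the work surface. World frame = base frame: x ahead of the robot, y to its left, z up, the work surface at z = 0. Lengths are in mm, angles in degrees, forces in N, time in s.
With the tool pointing down it reaches from about 300 to 850 mm from the base axis. Payload 4.2 kg.
Tool frame: the origin (TCP) lies at the very end of the fingers, on their centre line; the grasp point (between the pads) lies 19 mm behind it; z points along the fingers, y is the line along which they close (so a half turn about z gives the same grasp; the last joint's range is limited). The gripper opens to 91 mm and grips with 3 to 60 N. Pads are 32 mm wide; open, the fingers measure 118 mm over their backs; the gripper's body (76 mm by 178 mm) begins 60 mm behind the grasp point.
Start: joints at [64.973, 18.312, 89.639, -0, 72.044, -1.146], TCP at [232.786, 525.792, 178.676] pointing down, gripper open.
Joint ranges: [-177.97, 177.97], [-48.28, 115.42], [12.27, 149.76], [-77.06, 257.06], [2.81, 150.46], [-146.56, 146.56]. Speed limits (degrees/s): [147.25, 147.25, 180, 180, 180, 180].

INTERFACE

Orientations are given as [roll, pitch, yaw] about the fixed x, y, z axes, in that order (R = Rz(yaw) Ry(pitch) Rx(roll)).
In Python, from workcell import env, eyes gives the robot as it stands.
- The arm moves only by the tool send_rows, never from a script. Its argument "targets" is text: rows parted by semicolons, each of 7 numbers parted by spaces: the shift along the tool's x, y, z in m, then the turn, a rotation vector about the tool's x, y, z in degrees, then the opening in per cent of the stroke, from 0 (shut) to 100 (fully open). A call has 1 to 12 rows; each row is the pose to reach, as a shift and turn from the pose commanded when the call began, along the tool's axes at that moment; what a row does not reach only later rows make up. A row lasts 1/12 s, in which the tool goes at most 41.7 mm and 7.16 degrees, less where a joint would pass 70% of its speed; a pose out of reach is approached as far as the arm can. A call with a gripper value outside its range is refused whole. The fingers move at their own pace and stop on an object; "grip_force" is the grip in N (left out, the last holds). Time passes only in rows, so rows that repeat a pose let the fingers close. It gives the time, the measured TCP pose, the force, the opening and the grip force at its end, in the units of the state.
- env.state(): the state, without advancing time (a new reading comes with each control period).
- eyes.grab_frame(name): name is "scene" or "side" or "wrist"; returns a dict with "image" (384x512x3 uint8, blue, green, red), "fovy" (degrees; the focal length in pixels is half the picture's height over the tangent of half this angle, whatever the lens; pixels are square), "cx", "cy" (the principal point, pixels), "D" ([k1, k2, p1, p2, k3] as OpenCV has them; the pictures are not rectified), "eye" and "attitude" of the camera in the world. Camera axes: x right, y up, looking along -z (the intrinsics and any distortion apply to the point x, -y, -z); pixel columns grow to the right and rows downward; lengths in mm; the calibration is good to about 2 mm. A picture is of the moment at which its call begins. There is no depth.
- env.job_done(): hands the job in; it is judged then, once.
The state is a dict: "time_s": time; "qpos": joint angles; "qvel": joint speeds; "effort": joint torques, N m; "ee_pos": TCP position; "ee_rot": TCP orientation; "force": force on the tool from outside, world axes, zero at the start; "torque": the same for the moment, N m; "gripper_width": finger opening in mm; "gripper_force": force on a finger pad.
Only numpy, scipy, OpenCV 4.12 (cv2) and the standard library are available. Lean on these libraries where they do the work, as an engineer would, in place of code of your own. Each camera call takes 0.05 s, during which the arm holds its last target. There are 200 camera calls.

## Working session

There is one attempt and no reset: what is moved stays moved. The work goes in short steps, Python scripts to look and compute and a tool call to move; the robot and the scene stay as the last step left them, time stands still between calls to the robot, and variables do not carry over. Pictures are saved under pics/ and viewed, at most 10 in all, crops included, and the job is handed in when it is done.

Besides the shell and the picture viewer there is one more tool, called after ">>>" as name(argument=value, ...) on one line, values as JSON. send_rows: Moves the arm, as the interface text tells. Its arguments: {"type":"object","properties":{"targets":{"type":"string"},"grip_force":{"type":"number"}},"required":["targets"]}

```bash
mkdir -p pics; cat > h.py <<'E'
import numpy as np, cv2
from scipy.spatial.transform import Rotation as R
from workcell import env, eyes
def grab(n, fn=None):
    f=eyes.grab_frame(n)
    if fn: cv2.imwrite('pics/'+fn,f['image'])
    return f
def K(f):
    h=f['image'].shape[0]; F=h/2/np.tan(np.radians(f['fovy'])/2)
    return np.array([[F,0,f['cx']],[0,F,f['cy']],[0,0,1]])
def rot(f):
    a=np.array(f['attitude'],float)
    return a if a.shape==(3,3) else R.from_euler('xyz',a,degrees=True).as_matrix()
def px2w(f,uv,z):
    p=cv2.undistortPoints(np.array([[uv]],float),K(f),np.array(f['D'],float))[0,0]
    d=rot(f)@np.array([p[0],-p[1],-1]); e=np.array(f['eye'],float)
    return e+d*(z-e[2])/d[2]
def w2px(f,P):
    P=np.atleast_2d(P)-np.array(f['eye'],float); c=P@rot(f); c=c*[1,-1,-1]
    return cv2.projectPoints(c.reshape(-1,1,3),np.zeros(3),np.zeros(3),K(f),np.array(f['D'],float))[0][:,0]
E
python3 - <<'E'
from h import *
import pickle
fs={n:grab(n) for n in('scene','side','wrist')}
pickle.dump(fs,open('f0.pkl','wb'))
for n,f in fs.items(): print(n,{k:v for k,v in f.items() if k!='image'})
cv2.imwrite('pics/scene0.png',cv2.resize(fs['scene']['image'],(800,600)))
cv2.imwrite('pics/side0.png',cv2.resize(fs['side']['image'],(800,600)))
print(env.state())
E
```

```text
scene {'fovy': 47.15379143572802, 'cx': 256.7933172303058, 'cy': 198.49173724525608, 'D': array([-0.09931375,  0.        ,  0.        ,  0.        ,  0.        ]), 'eye': array([1056.59725327,  725.94173933,  872.22270118]), 'attitude': array([ 52.42490398,  -0.25803631, 143.13372043])}
side {'fovy': 49.22813228105922, 'cx': 253.70290736162454, 'cy': 189.58481877514026, 'D': array([0.03748496, 0.        , 0.        , 0.        , 0.        ]), 'eye': array([  -41.95254306, -1050.02380075,   883.22625421]), 'attitude': array([ 52.99501906,   1.1014045 , -26.89723493])}
wrist {'fovy': 62.19609467656442, 'cx': 255.25988026314388, 'cy': 188.2222652806279, 'D': array([0.00582839, 0.        , 0.        , 0.        , 0.        ]), 'eye': array([158.38531138, 559.37462484, 384.40061541]), 'attitude': array([-16.79532423,   0.16701927,  66.12585931])}
{'time_s': 0.15, 'qpos': array([ 6.49755122e+01,  1.83430204e+01,  8.96884813e+01,  1.22198000e-03,
        7.20432892e+01, -1.14621745e+00]), 'qvel': array([-0.00319814, -0.22447649, -0.1990596 ,  0.00890498, -0.09703454,
       -0.0016345 ]), 'effort': array([ 2.74812919e-04, -4.12776554e+01, -2.32155043e+01,  7.27488846e-02,
        4.33805014e-02, -9.78448998e-05]), 'ee_pos': array([232.57993765, 525.4174423 , 178.02817679]), 'ee_rot': array([-1.79925247e+02, -2.65784433e-03,  1.56121350e+02]), 'force': array([-0.71144334, -0.08005271, -0.23726771]), 'torque': array([-0.01114135,  0.04085394, -0.01888282]), 'gripper_force': 0.0, 'gripper_width': 91.38064774413}
```

View pics/scene0.png

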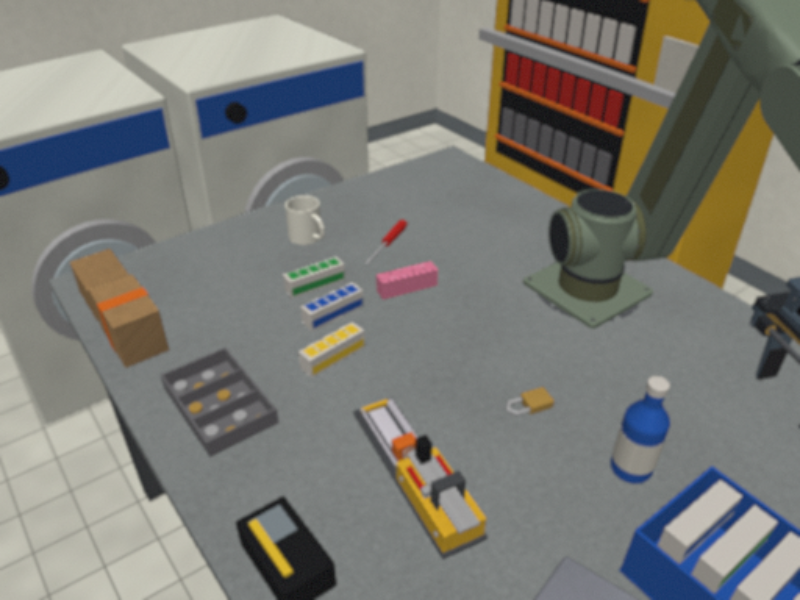

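View pics/side0.png

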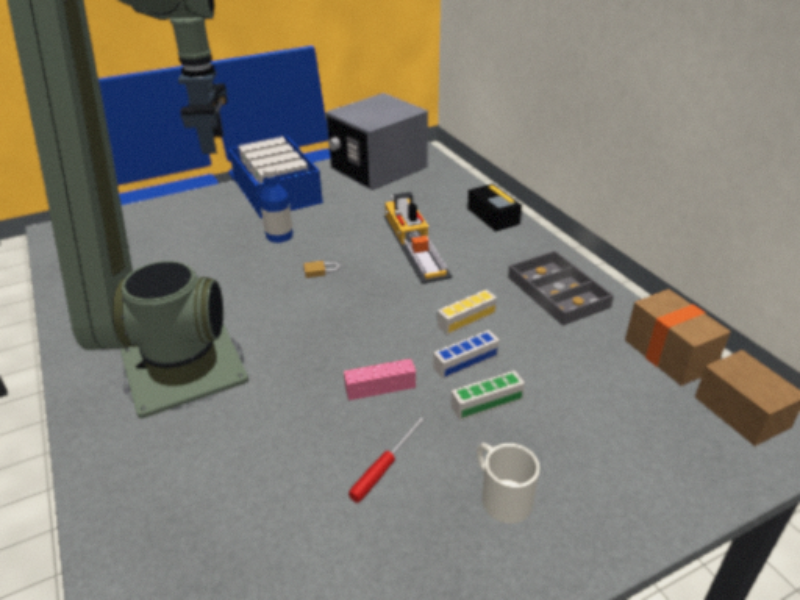

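Candidates in the scene view (800x600): blue strip (332,305), green (314,275), yellow (332,347), pink block (407,280), and the blue bottle and blue crate with white strips to the right. I choose (332,305): white block, blue band and blue tablets. I'll check it and the channel in close crops.

```bash
python3 - <<'E'
from h import *
import pickle
fs=pickle.load(open('f0.pkl','rb'))
def c(n,x,y,w): 
    h=w*3//4; return cv2.resize(fs[n]['image'][y:y+h,x:x+w],(400,300),interpolation=cv2.INTER_CUBIC)
m=np.vstack([np.hstack([c('scene',170,160,80),c('side',268,190,80)]),np.hstack([c('scene',220,250,120),c('side',230,120,80)])])
cv2.imwrite('pics/m1.png',m)
E
```

```text
(no output)
```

View pics/m1.png

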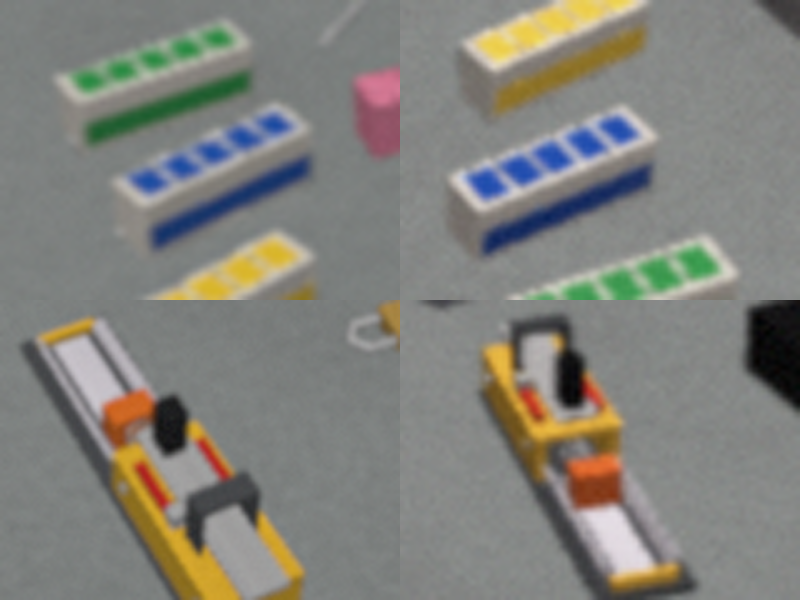

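```bash
python3 - <<'E'
from h import *
import pickle
fs=pickle.load(open('f0.pkl','rb'))
def P(n,x0,y0,s,ox,oy,pts,z):
    return np.array([px2w(fs[n],(x0+(x-ox+.5)/s-.5,y0+(y-oy+.5)/s-.5),z)[:2] for x,y in pts])
for nm,a in (('sc',P('scene',170,160,5,0,0,[(113,182),(270,103),(312,127),(152,212)],44)),('si',P('side',268,190,5,400,0,[(449,178),(625,106),(658,137),(482,212)],44))):
    print(nm,a.round(1).tolist(),a.mean(0)); e=[np.linalg.norm(a[i]-a[i-1]) for i in range(4)];print(e)
    d=(a[1]+a[2]-a[0]-a[3]);print(np.degrees(np.arctan2(d[1],d[0])))
print('stop outer top ends?',P('scene',220,250,10/3,0,300,[(37,340),(95,320),(100,330),(45,347)],17).round(1).tolist())
print('side stop',P('side',230,120,5,400,300,[(610,577),(677,567),(682,577),(613,588)],17).round(1).tolist())
print('hous scene',P('scene',220,250,10/3,0,300,[(112,460),(197,422),(302,573)],48).round(1).tolist())
print('hous side',P('side',230,120,5,400,300,[(538,432),(620,418),(484,348)],48).round(1).tolist())
print('knob top scene/side',P('scene',220,250,10/3,0,300,[(171,403)],102),P('side',230,120,5,400,300,[(571,356)],102))
E
```

```text
sc [[561.8, -262.9], [436.1, -275.8], [429.2, -237.4], [557.9, -222.3]] [ 496.23888293 -249.61460762]
[np.float64(40.77630403308759), np.float64(126.3095001145976), np.float64(39.08406586320335), np.float64(129.59435302099513)]
-173.71653985061636
si [[429.9, -240.6], [558.9, -233.9], [560.3, -268.0], [432.3, -275.5]] [ 495.33641897 -254.50650947]
[np.float64(35.0094882965451), np.float64(129.21838885907528), np.float64(34.115700183133136), np.float64(128.30171735398787)]
3.185190313319452
stop outer top ends? [[610.2, 20.2], [559.2, 29.7], [562.7, 41.4], [609.4, 30.5]]
side stop [[559.3, 29.8], [607.9, 17.7], [604.7, 5.2], [554.6, 16.8]]
hous scene [[650.4, 176.4], [579.1, 185.1], [606.5, 330.1]]
hous side [[582.7, 187.3], [648.0, 175.3], [604.6, 326.2]]
knob top scene/side [[613.9972181  196.20759348]] [[615.27971546 194.00326921]]
```

```bash
cat >> h.py <<'E'
def go(p,yaw,base=None):
    """tool-frame shift (m) and rotvec (deg) from the current measured pose to world p (mm), tool down with yaw"""
    s=env.state(); Rc=R.from_euler('xyz',s['ee_rot'],degrees=True)
    if base is not None: Rc=R.from_euler('xyz',[180,0,base],degrees=True)
    d=Rc.inv().apply(np.array(p)-s['ee_pos'])/1000
    v=(Rc.inv()*R.from_euler('xyz',[180,0,yaw],degrees=True)).as_rotvec(degrees=True)
    print('t',s['time_s'],'at',s['ee_pos'].round(1),s['ee_rot'].round(1),'shift',d.round(4),'turn',v.round(2))
E
python3 - <<'E'
from h import *
import pickle
fs=pickle.load(open('f0.pkl','rb'))
print('bottle cap', px2w(fs['scene'],(421,246),188), px2w(fs['side'],(175,113),180))
go([605,130,300],80)
go([605,130,230],80)
for n,u in (('scene',(201,176)),('scene',(212,222)),('side',(312,251)),('side',(299,199))): print(px2w(fs[n],u,30))
E
```

```text
bottle cap [326.93839865 380.15219789 188.        ] [324.79484213 346.24282774 180.        ]
t 0.15 at [232.6 525.4 178. ] [-179.9   -0.   156.1] shift [-0.5006 -0.211  -0.1217] turn [-7.000e-02  5.000e-02  7.612e+01]
t 0.15 at [232.6 525.4 178. ] [-179.9   -0.   156.1] shift [-0.5006 -0.2109 -0.0517] turn [-7.000e-02  5.000e-02  7.612e+01]
[ 473.25843194 -358.66290377   30.        ]
[ 570.47550882 -135.26860123   30.        ]
[ 470.20954596 -367.36746548   30.        ]
[ 563.01355119 -148.92794015   30.        ]
```

>>> send_rows(targets="0 0 -0.12 0 0 0 100;0 0 -0.12 0 0 0 100;0 0 -0.12 0 0 0 100;-0.5 -0.21 -0.12 0 0 76 70;-0.5 -0.21 -0.12 0 0 76 70;-0.5 -0.21 -0.12 0 0 76 70;-0.5 -0.21 -0.12 0 0 76 70;-0.5 -0.21 -0.12 0 0 76 70;-0.5 -0.21 -0.12 0 0 76 70;-0.5 -0.21 -0.12 0 0 76 70;-0.5 -0.21 -0.12 0 0 76 70;-0.5 -0.21 -0.12 0 0 76 70")

```text
time_s: 1.15
ee_pos: [491.0, 251.2, 298.5]
ee_rot: [-180.0, -0.0, 91.3]
force: [0.5, 0.1, 0.5]
gripper_width: 64.0
gripper_force: 0.0
```

```bash
python3 - <<'E'
from h import *
go([605,130,240],80)
E
```

```text
t 1.15 at [491.  251.2 298.5] [-180.    -0.    91.3] shift [-0.1238  0.1112  0.0585] turn [-0.02 -0.   11.31]
```

>>> send_rows(targets="-0.124 0.111 0.05 0 0 11.3 70;-0.124 0.111 0.05 0 0 11.3 70;-0.124 0.111 0.05 0 0 11.3 70;-0.124 0.111 0.05 0 0 11.3 70;-0.124 0.111 0.05 0 0 11.3 70;-0.124 0.111 0.05 0 0 11.3 70;-0.124 0.111 0.05 0 0 11.3 70")

```text
time_s: 1.73
ee_pos: [604.3, 132.5, 248.2]
ee_rot: [-179.9, -0.0, 80.3]
force: [0.7, 0.8, 0.6]
gripper_width: 63.7
gripper_force: 0.0
```

```bash
python3 - <<'E'
from h import *
import pickle
f=grab('wrist'); pickle.dump(f,open('f1.pkl','wb'))
cv2.imwrite('pics/w1.png',cv2.resize(f['image'],(800,600),interpolation=cv2.INTER_CUBIC))
print(f['eye'],f['attitude'])
go([495,-252,150],4)
E
```

```text
[619.49451537 214.03282969 454.80293314] [-16.89407266   0.17428682  -9.67610031]
t 1.7833 at [604.1 133.3 249. ] [-1.80e+02 -1.00e-01  8.04e+01] shift [-0.3982 -0.0432  0.0987] turn [-5.000e-02 -3.000e-02  7.639e+01]
```

View pics/w1.png

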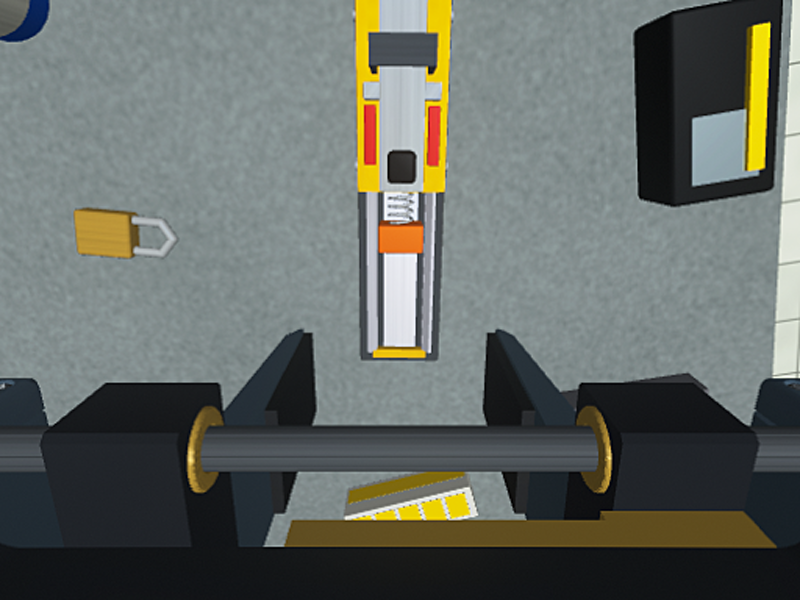

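```bash
python3 - <<'E'
from h import *
import pickle
f=pickle.load(open('f1.pkl','rb'))
s=1.5625
def w(x,y,z): return px2w(f,((x+.5)/s-.5,(y+.5)/s-.5),z)
pts={'stopL':(373,349,17),'stopR':(426,348.5,17),'folL':(379,252.5,41),'folR':(422.5,252.5,41),'hL':(357,192,48),'hR':(446,191.5,48),'knob':(402,166,102),'strapL':(369,68,92),'strapR':(437,68,92)}
W={k:w(*v) for k,v in pts.items()}
for k,v in W.items(): print(k,v.round(1))
mid={'stop':(W['stopL']+W['stopR'])/2,'fol':(W['folL']+W['folR'])/2,'h':(W['hL']+W['hR'])/2,'knob':W['knob']}
xs={'stop':-65,'fol':33,'h':85,'knob':107}
M=np.array([mid[k][:2] for k in xs]);X=np.array([xs[k] for k in xs],float)
A=np.c_[np.ones(4),X]; sol=np.linalg.lstsq(A,M,rcond=None)[0]
print('seat',sol[0],'dir',sol[1],np.linalg.norm(sol[1]),np.degrees(np.arctan2(sol[1][1],sol[1][0])));print(A@sol-M)
print([np.linalg.norm(W[a]-W[b]) for a,b in(('stopL','stopR'),('folL','folR'),('hL','hR'))])
E
```

```text
stopL [562.2  33.8  17. ]
stopR [612.   25.9  17. ]
folL [586.5 129.8  41. ]
folR [622.9 123.6  41. ]
hL [578.6 183.   48. ]
hR [649.2 171.3  48. ]
knob [617.9 199.1 102. ]
strapL [606.6 265.   92. ]
strapR [651.5 257.4  92. ]
seat [598.73856933  93.87247397] dir [0.17877757 0.98340979] 0.9995280059060725 79.69651896187688
[[ 0.0287104   0.12413084]
 [-0.08463161 -0.37893723]
 [ 0.06020682  0.30412953]
 [-0.00428561 -0.04932314]]
[np.float64(50.43164556607563), np.float64(36.879292109195575), np.float64(71.572135071539)]
```

>>> send_rows(targets="-0.4 -0.043 0.06 0 0 76 70;-0.4 -0.043 0.06 0 0 76 70;-0.4 -0.043 0.06 0 0 76 70;-0.4 -0.043 0.06 0 0 76 70;-0.4 -0.043 0.06 0 0 76 70;-0.4 -0.043 0.06 0 0 76 70;-0.4 -0.043 0.06 0 0 76 70;-0.4 -0.043 0.06 0 0 76 70;-0.4 -0.043 0.06 0 0 76 70;-0.4 -0.043 0.06 0 0 76 70;-0.4 -0.043 0.06 0 0 76 70;-0.4 -0.043 0.06 0 0 76 70")

```text
time_s: 2.78
ee_pos: [495.1, -254.7, 189.4]
ee_rot: [-180.0, -0.1, 4.2]
force: [-0.1, 0.3, 0.0]
gripper_width: 64.2
gripper_force: 0.0
```

```bash
python3 - <<'E'
from h import *
import pickle
f=grab('wrist'); pickle.dump(f,open('f2.pkl','wb'))
cv2.imwrite('pics/w2.png',cv2.resize(f['image'],(800,600),interpolation=cv2.INTER_CUBIC))
go([495,-252,60],4)
E
```

```text
t 2.8333 at [ 495.5 -253.8  189.6] [-1.8e+02 -1.0e-01  4.5e+00] shift [-0.0006 -0.0018  0.1296] turn [-0.   -0.09  0.49]
```

View pics/w2.png

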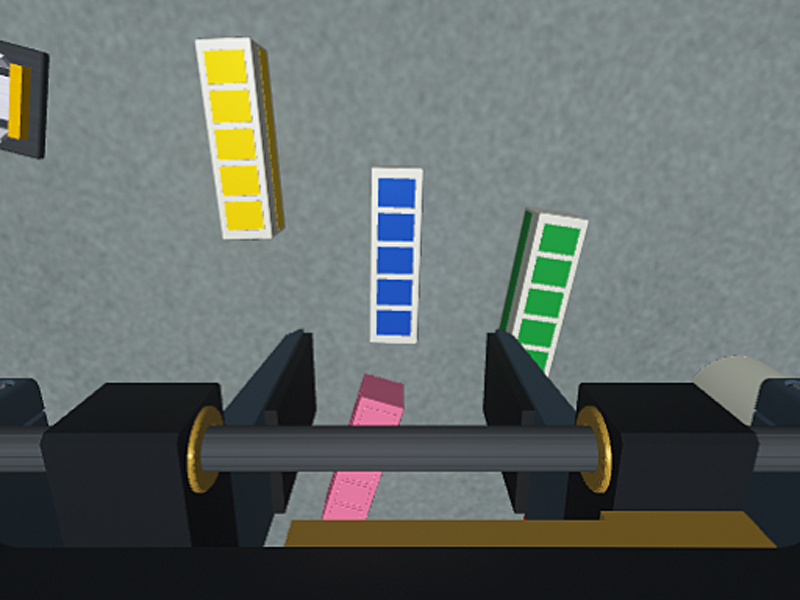

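The wrist view shows the blue strip, with top corners at (373,168), (423,168), (417,343) and (370,342). Yellow is on the left, green on the right, and pink partly hidden below.

```bash
python3 - <<'E'
from h import *
import pickle
f=pickle.load(open('f2.pkl','rb'));s=1.5625
a=np.array([px2w(f,((x+.5)/s-.5,(y+.5)/s-.5),44)[:2] for x,y in [(373,168),(423,168.5),(417,343),(370,342)]])
d=a[0]+a[1]-a[2]-a[3]; yaw=np.degrees(np.arctan2(d[1],d[0]))
print(a.round(1).tolist(),a.mean(0),yaw,[np.linalg.norm(a[i]-a[i-1]) for i in range(4)])
c=a.mean(0)
go([*c,24],yaw)
E
```

```text
[[560.6, -231.7], [562.8, -266.0], [433.9, -272.8], [432.1, -237.0]] [ 497.35388522 -251.88986297] 2.6866761973936666 [np.float64(128.63308170559282), np.float64(34.32778193945403), np.float64(129.08881848779882), np.float64(35.81910739498489)]
t 2.8333 at [ 495.5 -253.8  189.6] [-1.8e+02 -1.0e-01  4.5e+00] shift [ 0.0017 -0.0018  0.1656] turn [-0.   -0.09  1.8 ]
```

>>> send_rows(targets="0.0017 -0.0018 0.1 0 0 1.8 70;0.0017 -0.0018 0.1 0 0 1.8 70;0.0017 -0.0018 0.1 0 0 1.8 70;0.0017 -0.0018 0.1 0 0 1.8 70;0.0017 -0.0018 0.167 0 0 1.8 70;0.0017 -0.0018 0.167 0 0 1.8 70;0.0017 -0.0018 0.167 0 0 1.8 70;0.0017 -0.0018 0.167 0 0 1.8 70;0.0017 -0.0018 0.167 0 0 1.8 70;0.0017 -0.0018 0.167 0 0 1.8 70", grip_force=30)

```text
time_s: 3.67
ee_pos: [499.1, -253.5, 24.4]
ee_rot: [179.8, -0.3, 2.6]
force: [0.3, 0.6, -0.0]
gripper_width: 63.8
gripper_force: 0.0
```

>>> send_rows(targets="0 0 0 0 0 0 25;0 0 0 0 0 0 25;0 0 0 0 0 0 25;0 0 0 0 0 0 25;0 0 0 0 0 0 25;0 0 0 0 0 0 25;0 0 0 0 0 0 25;0 0 0 0 0 0 25", grip_force=30)

```text
time_s: 4.33
ee_pos: [496.8, -253.0, 21.5]
ee_rot: [-180.0, 0.0, 2.6]
force: [-0.1, 0.3, -0.3]
gripper_width: 22.6
gripper_force: 0.0
```

The fingers reached 22.6 mm with no force, so the 36 mm strip isn't between them. I'll look.

```bash
python3 - <<'E'
from h import *
import pickle
f=grab('wrist'); g=grab('side'); h=grab('scene'); pickle.dump((f,g,h),open('f3.pkl','wb'))
c=lambda i,x,y,w:cv2.resize(i[y:y+w*3//4,x:x+w],(400,300),interpolation=cv2.INTER_CUBIC)
cv2.imwrite('pics/m3.png',np.vstack([np.hstack([c(f['image'],0,0,512),c(f['image'],130,180,260)]),np.hstack([c(g['image'],240,150,140),c(h['image'],140,130,140)])]))
s=env.state();print(s['gripper_width'],s['gripper_force'],s['ee_pos'])
E
```

```text
22.935545815575413 0.0 [ 496.85204539 -252.88597839   21.55020006]
```

View pics/m3.png

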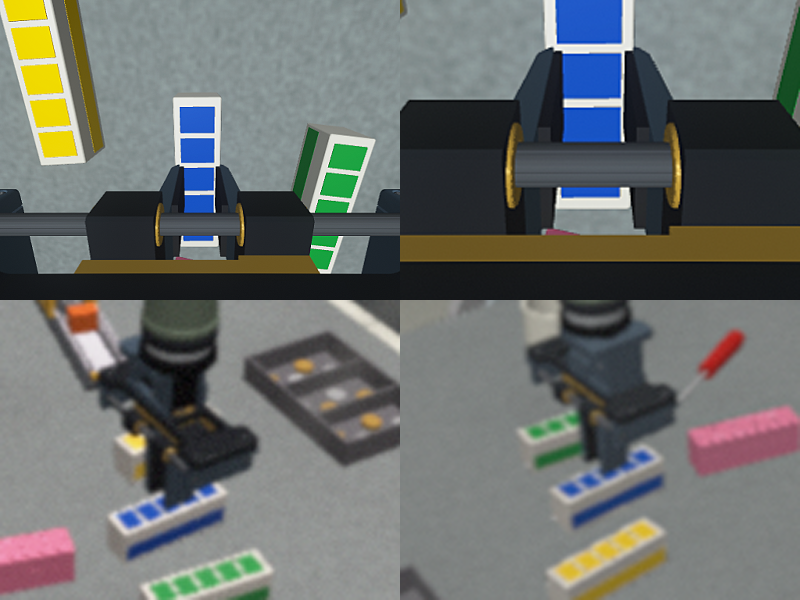

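```bash
python3 - <<'E'
from h import *
import pickle
f,g,h=pickle.load(open('f3.pkl','rb'))
for z in(21.5,45,60,80):
    p=[[497,-253,z]]
    a=w2px(h,p)[0];b=w2px(g,p)[0]
    print(z,'scene crop',(a-[140,130])*400/140+[400,300],'side crop',(b-[240,150])*400/140+[0,300])
f0=pickle.load(open('f2.pkl','rb'))
print(f0['eye'],f0['attitude'],f['eye'],f['attitude'])
def tip(F):return F['eye']
E
```

```text
21.5 scene crop [605.50839732 488.02392953] side crop [167.09806484 517.63041013]
45 scene crop [604.29024148 471.13123017] side crop [168.09034416 501.02385238]
60 scene crop [603.50207632 460.16711475] side crop [168.73631451 490.23041058]
80 scene crop [602.43814064 445.3236032 ] side crop [169.6133704  475.59761822]
[ 578.06834284 -248.2074264   396.00556464] [-1.68858466e+01 -3.55322198e-02 -8.57522580e+01] [ 580.25625968 -248.87562091  228.00755775] [-1.69603452e+01 -2.93528029e-02 -8.74354121e+01]
```

Both outside views put the fingertips at z≈45 (scene crop (607,470), side crop (180,502)), while the state says 21.5. The wrist view's finger spacing agrees with the cameras. So the tips really end about 24 mm above the reported TCP and closed over the top of the strip. I'll open, go down 20 mm, which is safe whichever reading is right, and close again.

>>> send_rows(targets="0 0 0 0 0 0 70;0 0 0 0 0 0 70;0 0 0 0 0 0 70;0 0 0 0 0 0 70;0 0 0 0 0 0 70;0 0 0.01 0 0 0 70;0 0 0.02 0 0 0 70;0 0 0.02 0 0 0 70;0 0 0.02 0 0 0 70")

```text
time_s: 5.23
ee_pos: [495.9, -252.4, 0.3]
ee_rot: [-179.9, 0.1, 2.6]
force: [0.4, -0.0, -0.4]
gripper_width: 64.0
gripper_force: 0.0
```

>>> send_rows(targets="0 0 0 0 0 0 25;0 0 0 0 0 0 25;0 0 0 0 0 0 25;0 0 0 0 0 0 25;0 0 0 0 0 0 25;0 0 0 0 0 0 25;0 0 0 0 0 0 25;0 0 0 0 0 0 25", grip_force=30)

```text
time_s: 5.9
ee_pos: [497.0, -252.8, 1.9]
ee_rot: [-180.0, -0.0, 2.6]
force: [0.3, 1.5, 2.3]
gripper_width: 35.6
gripper_force: 30.0
```

The strip is gripped at 35.6 mm, and with it on the table ee z reads 1.9, which gives me the underside height. I'll lift it and carry it to the front of the channel.

```bash
cat >> h.py <<'E'
SEAT=np.array([598.74,93.87,8+1.9]); YAW=79.7; U=np.array([.1788,.9839,0]); V=np.array([-.9839,.1788,0])
def sp(x,y,z): return SEAT+x*U+y*V+np.array([0,0,z])
E
python3 - <<'E'
from h import *
go(sp(-47,0,80),YAW)
E
```

```text
t 5.9 at [ 497.  -252.8    1.9] [-180.    -0.     2.6] shift [ 0.1066 -0.296  -0.0879] turn [ 0.000e+00 -3.000e-02 -7.715e+01]
```

>>> send_rows(targets="0 0 -0.03 0 0 0 25;0 0 -0.06 0 0 0 25;0 0 -0.088 0 0 0 25;0.1066 -0.296 -0.088 0 0 -77.1 25;0.1066 -0.296 -0.088 0 0 -77.1 25;0.1066 -0.296 -0.088 0 0 -77.1 25;0.1066 -0.296 -0.088 0 0 -77.1 25;0.1066 -0.296 -0.088 0 0 -77.1 25;0.1066 -0.296 -0.088 0 0 -77.1 25;0.1066 -0.296 -0.088 0 0 -77.1 25;0.1066 -0.296 -0.088 0 0 -77.1 25;0.1066 -0.296 -0.088 0 0 -77.1 25", grip_force=40)

```text
time_s: 6.9
ee_pos: [591.4, 52.4, 89.0]
ee_rot: [180.0, -0.1, 67.7]
force: [-0.2, -0.3, -2.4]
gripper_width: 35.6
gripper_force: 40.0
```

>>> send_rows(targets="0.0 0 0 0 0 0 25;0 0 0 0 0 0 25")

```text
time_s: 7.07
ee_pos: [589.6, 47.5, 89.0]
ee_rot: [-179.9, 0.1, 66.9]
force: [-0.2, -0.7, -2.2]
gripper_width: 35.6
gripper_force: 40.0
```

```bash
python3 - <<'E'
from h import *
go(sp(-47,0,80),YAW)
E
```

```text
t 7.0667 at [589.6  47.5  89. ] [-1.799e+02  1.000e-01  6.690e+01] shift [ 0.0004  0.0006 -0.0009] turn [ -0.06   0.06 -12.82]
```

Finish the turn, then take one wrist look before the insertion.

>>> send_rows(targets="0.0005 0.0005 0.02 0 0 -12.8 25;0.0005 0.0005 0.04 0 0 -12.8 25;0.0005 0.0005 0.045 0 0 -12.8 25;0.0005 0.0005 0.045 0 0 -12.8 25;0.0005 0.0005 0.045 0 0 -12.8 25")

```text
time_s: 7.48
ee_pos: [590.9, 47.1, 44.9]
ee_rot: [180.0, 0.0, 79.6]
force: [0.7, -0.1, -1.1]
gripper_width: 35.7
gripper_force: 40.0
```

```bash
python3 - <<'E'
from h import *
import pickle
f=grab('wrist'); pickle.dump(f,open('f4.pkl','wb'))
s=env.state(); p=s['ee_pos']; print(f['eye'],f['attitude'])
zt=p[2]-1.9+44
# predicted top corners of strip front end, channel points
yw=np.radians(s['ee_rot'][2]); u=np.array([np.cos(yw),np.sin(yw),0]); v=np.array([-u[1],u[0],0])
q=[np.r_[p[:2],zt]+65*u+18*v, np.r_[p[:2],zt]+65*u-18*v, np.r_[p[:2],zt]-65*u]
ch=[SEAT+x*U+y*V+[0,0,z-1.9] for x,y,z in((33,19,33),(33,-19,33),(85,35,40),(85,-35,40))]
P=w2px(f,q+ch)
print(P.round(1))
x0,y0=170,80
c=f['image'][y0:y0+144,x0:x0+192]; c=cv2.resize(c,(768,576),interpolation=cv2.INTER_CUBIC)
cv2.imwrite('pics/w4.png',c); print(((P-[x0,y0])*4+1.5).round(0).tolist())
go(sp(-47,0,13.5),YAW)
E
```

```text
[606.90232973 128.51270258 251.42288905] [-16.92010016   0.07447742 -10.42851766]
[[ 2.194e+02  1.278e+02]
 [ 2.902e+02  1.277e+02]
 [ 2.551e+02  3.377e+02]
 [ 2.229e+02  9.560e+01]
 [ 2.828e+02  9.550e+01]
 [ 1.903e+02 -2.000e-01]
 [ 3.143e+02 -5.000e-01]]
[[199.0, 193.0], [482.0, 192.0], [342.0, 1032.0], [213.0, 64.0], [453.0, 63.0], [83.0, -319.0], [579.0, -321.0]]
t 7.5333 at [591.6  47.3  45.6] [179.9  -0.   79.6] shift [ 0.0001 -0.0013  0.0222] turn [ 0.09 -0.02 -0.08]
```

View pics/w4.png

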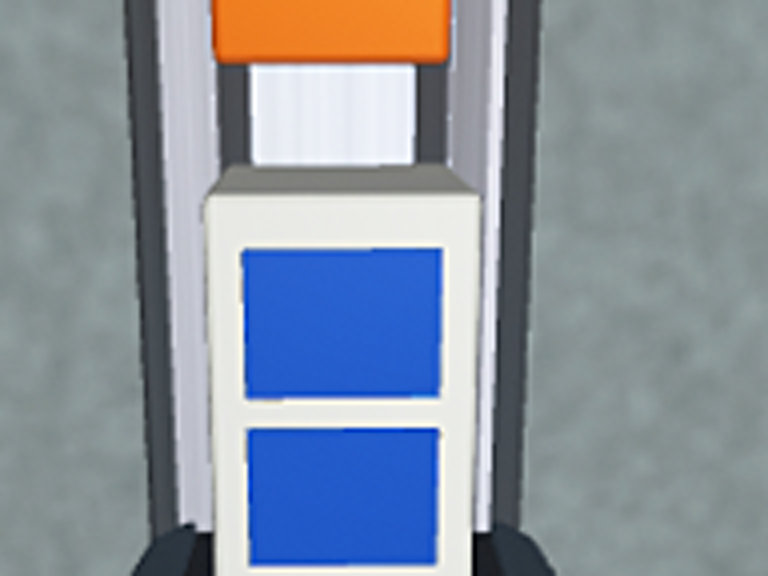

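Predicted and observed corners agree: strip front (205,194)/(480,194), follower edge (215,60)/(451,62), and both are centred. Now lower the strip and push.

>>> send_rows(targets="0 -0.0005 0.011 0 0 0 25;0 -0.0005 0.0215 0 0 0 25;0 -0.0005 0.0215 0 0 0 25;0.01 -0.0005 0.0215 0 0 0 25;0.018 -0.0005 0.0215 0 0 0 25;0.026 -0.0005 0.0215 0 0 0 25;0.034 -0.0005 0.0215 0 0 0 25;0.042 -0.0005 0.0215 0 0 0 25;0.05 -0.0005 0.0215 0 0 0 25;0.054 -0.0005 0.0215 0 0 0 25;0.054 -0.0005 0.0215 0 0 0 25;0.054 -0.0005 0.0215 0 0 0 25")

```text
time_s: 8.53
ee_pos: [599.6, 100.3, 23.2]
ee_rot: [-180.0, 0.2, 79.9]
force: [-1.0, -7.7, -0.9]
gripper_width: 35.4
gripper_force: 40.0
```

```bash
python3 - <<'E'
from h import *
import pickle
f=grab('wrist'); g=grab('scene');k=grab('side');pickle.dump((f,g,k),open('f5.pkl','wb'))
go(sp(7,0,13.5),YAW); print(env.state()['force'],env.state()['gripper_width'])
c=lambda i,x,y,w:cv2.resize(i[y:y+w*3//4,x:x+w],(400,300),interpolation=cv2.INTER_CUBIC)
cv2.imwrite('pics/m5.png',np.vstack([np.hstack([c(f['image'],0,0,512),c(f['image'],170,80,192)]),np.hstack([c(k['image'],220,110,100),c(g['image'],210,230,120)])]))
E
```

```text
t 8.6833 at [599.6 100.   23.2] [-180.     0.2   79.9] shift [ 0.0008  0.0003 -0.0002] turn [-0.01  0.19  0.2 ]
[-1.50362043 -8.27055752 -1.9022164 ] 35.32172522048471
```

View pics/m5.png

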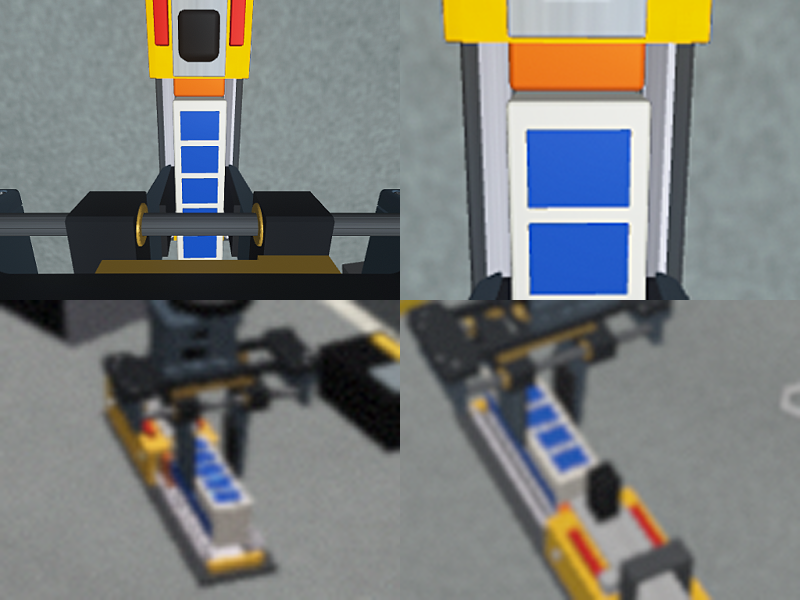

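The strip is at x≈6 with the follower pushed back, and the force is about 8 N as expected. Lower it to the floor.

>>> send_rows(targets="0 0 0.004 0 0 0 25;0 0 0.008 0 0 0 25;0 0 0.011 0 0 0 25;0 0 0.013 0 0 0 25;0 0 0.013 0 0 0 25;0 0 0.013 0 0 0 25")

```text
time_s: 9.18
ee_pos: [600.0, 100.1, 10.6]
ee_rot: [180.0, 0.1, 79.9]
force: [-1.3, -7.1, -1.0]
gripper_width: 35.1
gripper_force: 40.0
```

>>> send_rows(targets="0 0 0.001 0 0 0 25;0 0 0.001 0 0 0 25;0 0 0.001 0 0 0 45;0 0 0.001 0 0 0 55;0 0 0.001 0 0 0 55;0 0 0.001 0 0 0 55;0 0 0.001 0 0 0 55;0 0 0.001 0 0 0 55")

```text
time_s: 9.85
ee_pos: [600.0, 101.5, 9.3]
ee_rot: [180.0, -0.0, 79.8]
force: [0.1, -0.1, 0.2]
gripper_width: 50.0
gripper_force: 0.0
```

>>> send_rows(targets="0 0 -0.03 0 0 0 55;0 0 -0.06 0 0 0 55;0 0 -0.1 0 0 0 55;0 0 -0.135 0 0 0 55;0 0 -0.135 0 0 0 55;0 0 -0.135 0 0 0 55")

```text
time_s: 10.35
ee_pos: [601.4, 101.4, 146.8]
ee_rot: [179.7, -0.1, 79.8]
force: [-0.8, -0.0, -0.7]
gripper_width: 50.2
gripper_force: 0.0
```

```bash
python3 - <<'E'
from h import *
import pickle
f=grab('wrist'); pickle.dump(f,open('f6.pkl','wb'))
q=[SEAT+x*U+y*V+[0,0,z-1.9] for x,y,z in((65,18,44),(65,-18,44),(-65,18,44),(-65,-18,44),(107,0,94))]
print((w2px(f,q)*1.5625).round(0).tolist())
cv2.imwrite('pics/w6.png',cv2.resize(f['image'],(800,600),interpolation=cv2.INTER_CUBIC))
go(sp(107,0,76),YAW)
E
```

```text
[[365.0, 189.0], [425.0, 189.0], [368.0, 386.0], [422.0, 386.0], [395.0, 107.0]]
t 10.4 at [599.9 101.1 144.6] [179.9  -0.   79.8] shift [0.0996 0.0003 0.0588] turn [ 0.06 -0.03  0.12]
```

View pics/w6.png

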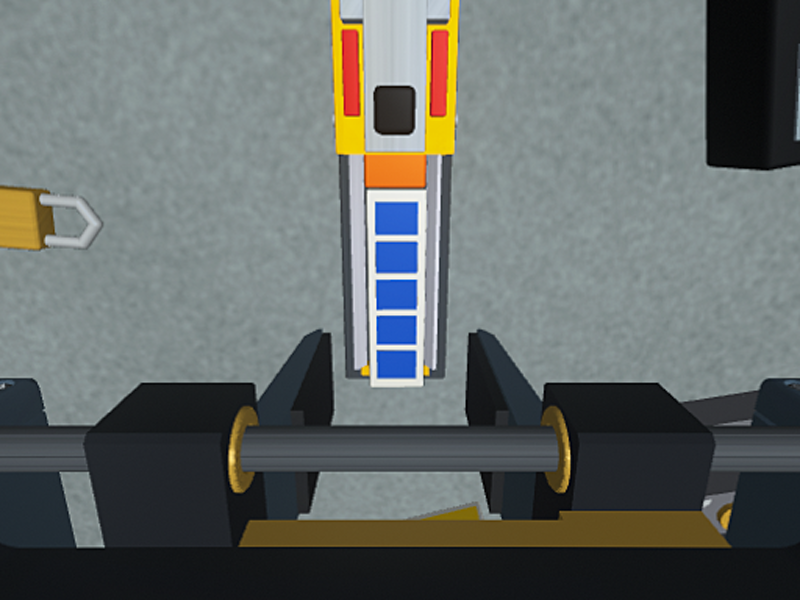

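The strip is seated: the observed corners match the predicted ones ((365,189), (425,189), (368,386)). The knob top is at (395,110), as predicted. On to the knob.

>>> send_rows(targets="0.04 0 0 0 0 0 55;0.08 0 0 0 0 0 55;0.0995 0 0 0 0 0 55;0.0995 0 0 0 0 0 55;0.0995 0 0.03 0 0 0 55;0.0995 0 0.06 0 0 0 55;0.0995 0 0.09 0 0 0 55;0.0995 0 0.098 0 0 0 55;0.0995 0 0.098 0 0 0 55;0.0995 0 0.098 0 0 0 55")

```text
time_s: 11.23
ee_pos: [617.5, 198.5, 46.0]
ee_rot: [-180.0, 0.0, 79.8]
force: [-0.4, -0.1, 0.6]
gripper_width: 50.0
gripper_force: 0.0
```

>>> send_rows(targets="0 0 0 0 0 0 10;0 0 0 0 0 0 10;0 0 0 0 0 0 10;0 0 0 0 0 0 10;0 0 0 0 0 0 10;0 0 0 0 0 0 10;0 0 0 0 0 0 10;0 0 0 0 0 0 10", grip_force=30)

```text
time_s: 11.9
ee_pos: [616.9, 199.3, 47.0]
ee_rot: [-180.0, -0.0, 79.8]
force: [-3.1, 1.4, 5.5]
gripper_width: 19.7
gripper_force: 30.0
```

Knob gripped at 19.7 mm. Lift it 13 mm, slide it forward, then lower it.

>>> send_rows(targets="0 0 -0.006 0 0 0 10;0 0 -0.013 0 0 0 10;0 0 -0.013 0 0 0 10;-0.01 0 -0.013 0 0 0 10;-0.025 0 -0.013 0 0 0 10;-0.04 0 -0.013 0 0 0 10;-0.055 0 -0.013 0 0 0 10;-0.065 0 -0.013 0 0 0 10;-0.07 0 -0.013 0 0 0 10;-0.07 0 -0.013 0 0 0 10;-0.07 0 -0.013 0 0 0 10")

```text
time_s: 12.82
ee_pos: [604.1, 128.9, 59.0]
ee_rot: [-179.9, 0.0, 79.8]
force: [-3.4, 0.6, -1.5]
gripper_width: 19.7
gripper_force: 30.0
```

>>> send_rows(targets="0 0 0.005 0 0 0 10;0 0 0.01 0 0 0 10;0 0 0.012 0 0 0 10;0 0 0.012 0 0 0 10")

```text
time_s: 13.15
ee_pos: [604.3, 129.6, 47.1]
ee_rot: [-179.9, 0.0, 79.8]
force: [-4.5, 0.6, -0.8]
gripper_width: 19.7
gripper_force: 30.0
```

>>> send_rows(targets="0 0 0 0 0 0 50;0 0 0 0 0 0 50;0 0 0 0 0 0 50;0 0 0 0 0 0 50;0 0 -0.03 0 0 0 50;0 0 -0.07 0 0 0 50;0 0 -0.11 0 0 0 50;0 0 -0.14 0 0 0 50;0 0 -0.14 0 0 0 50;0 0 -0.14 0 0 0 50")

```text
time_s: 13.98
ee_pos: [606.8, 130.3, 189.8]
ee_rot: [179.7, -0.1, 79.8]
force: [-0.1, 0.6, -0.7]
gripper_width: 45.7
gripper_force: 0.0
```

```bash
python3 - <<'E'
from h import *
f=grab('wrist'); g=grab('side')
q=[SEAT+x*U+y*V+[0,0,z-1.9] for x,y,z in((65,18,44),(65,-18,44),(-65,18,44),(-65,-18,44),(35,0,94),(35-11,10,94),(35-11,-10,94))]
print((w2px(f,q)).round(1).tolist(),w2px(g,[q[4]]))
c=lambda i,x,y,w:cv2.resize(i[y:y+w*3//4,x:x+w],(400,300),interpolation=cv2.INTER_CUBIC)
cv2.imwrite('pics/m7.png',np.hstack([c(f['image'],128,60,256),c(g['image'],230,110,80)]))
s=env.state();print(s['time_s'],s['force'])
E
```

```text
[[236.2, 144.8], [269.3, 144.9], [237.8, 252.5], [267.7, 252.5], [252.6, 184.2], [242.3, 195.0], [262.9, 195.1]] [[269.71634164 139.13805476]]
14.0833 [-1.00053329 -0.02762171 -0.89041591]
```

View pics/m7.png

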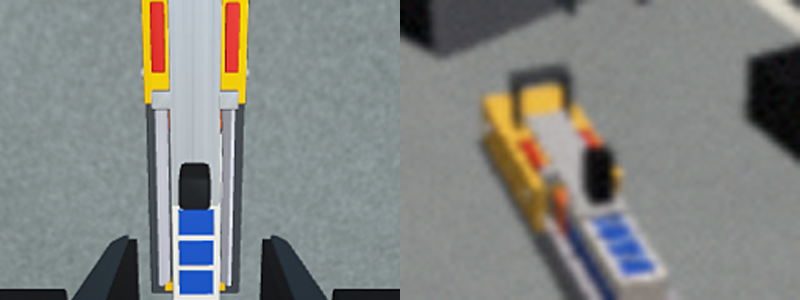

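The rail is closed and down: the knob top is where predicted (side crop (598,148)), and the ears sit in front of the humps at (150,98) and (238,98). The strip is against the stop and the gripper is clear, so I'm handing in.

```bash
python3 -c "
from h import *
print(env.job_done())"
```

```text
the job is handed in; nothing more can be done
None
```

The blue strip is seated against the front stop with the follower behind it, the rail is closed and down over it, and the gripper touches nothing. I handed the job in at about 14 s of the 48 s allowed; no verdict came back, so this rests on my last camera check.

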